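# Open a push-to-open spice cupboard behind a coffee jar

## Task

The coffee jar stands in the way of one of the two handle-less doors of the little wooden spice cupboard. Without picking anything up, push the jar along the wooden board until it is clear of that door's swing, press that door in near its free edge so that its push catch lets go and, when you take the fingers off, the door springs ajar by itself; then put the fingers in behind the edge and swing the door wide open, about square to the front. Keep the jar standing upright, and leave the flat tin in its place and the other door shut.

Things in the scene. Friction and masses are not known exactly. Their poses are not given: they have to be found in the camera images.
- cupboard: wooden spice cupboard, fixed on the board, 150 deep x 360 wide x 215 mm high; origin under its centre at z 0.016, x axis to its back (front face at x = -75 mm), y to its left. Two flush inset doors without handles, a 12 mm wall between them, hinged at their outer edges; behind each, 18 mm under its top edge, a claw catch and a sprung plunger. Spice jars inside stand 50 mm or more behind the doors
- board: wooden board laid over the draining ridges, fixed: the worktop of this job, 480 (x) x 630 (y) mm, its top at z 0.016; origin under its centre
- door_left (a joint): left door (as the robot sees it), rad: 0 shut, positive swings out towards the robot, stops -0.038 and 1.6. Pressed in to about -0.03 (5 mm at the free edge, about 4 N there) the catch lets go; once the finger backs off the plunger pushes the door to about 0.42 within a second. From there it swings with light friction and stays where left; the catch does not take hold again
- door_left_hinge (a point): top end of the left door's hinge line, on its outer face, z 0.217. The door is 159 mm wide, 179 mm high (z 0.038 to 0.217), 10 mm thick, hinged at its outer (+y) edge; the thickness lies behind the outer face
- door_left_corner (a point): top corner of the left door's free edge, on its outer face (beside the middle of the cupboard), z 0.217; moves with the door, 159 mm from the hinge point
- door_right (a joint): right door (as the robot sees it), rad: 0 shut, positive swings out towards the robot, stops -0.038 and 1.6. Pressed in to about -0.03 (5 mm at the free edge, about 4 N there) the catch lets go; once the finger backs off the plunger pushes the door to about 0.42 within a second. From there it swings with light friction and stays where left; the catch does not take hold again
- door_right_hinge (a point): top end of the right door's hinge line, on its outer face, z 0.217. The door is 159 mm wide, 179 mm high (z 0.038 to 0.217), 10 mm thick, hinged at its outer (-y) edge; the thickness lies behind the outer face
- door_right_corner (a point): top corner of the right door's free edge, on its outer face (beside the middle of the cupboard), z 0.217; moves with the door, 159 mm from the hinge point
- coffee_jar: short glass coffee jar with a black lid, 72 mm diameter, 84 mm high, loose, about 0.2 to 0.37 kg; origin under its centre. It stands 95 to 115 mm in front of the doors, before the left door or the right one: that door is to be opened
- flat_tin: flat tin can, 86 mm diameter, 40 mm high, loose; origin under its centre; stands before the other door and stays there

How it is judged:
By the outcome, as a careful person would: the job done as asked, in the order asked, and still so for the second after the job is handed in, with the robot touching nothing.
It also fails if it takes over 58 s, if anything falls off the work surface, if the arm or the gripper's body presses on something with over 40 N, if the wrist force passes 120 N, or if a joint passes its speed limit or range.

## Robot

A 6-joint arm with a two-finger parallel gripper is mounted at the origin on a cart in front of the work surface, level with it; the furniture and walls round the work are solid. World frame = base frame: x ahead of the robot, y to its left, z up, the work surface at z = 0. Lengths are in m, angles in rad, forces in N, time in s.
With the tool pointing down it reaches from about 0.375 to 0.9 m from the base axis. Payload 3.1 kg.
Tool frame: the origin (TCP) lies at the centre of the arm's flange, where the gripper is bolted on; the fingertips stand robot.tip_extent ahead of it and the grasp point (between the pads) lies 164 mm ahead of it (robot.tip_extent is the distance from the TCP to the fingertips, in m); z points along the fingers, y is the line along which they close (so a half turn about z gives the same grasp; the last joint's range is limited). The gripper opens to 87 mm and grips with 3 to 60 N. Pads are 19 mm wide; open, the fingers measure 117 mm over their backs; the gripper's body (75 mm by 190 mm) begins 51 mm behind the grasp point.
Start: joints at [-1.347, 0.527, 1.433, -0, 1.181, -0.178], TCP at [0.245, -0.575, 0.405] pointing down, gripper open.
Joint ranges: [-3.08, 3.08], [-0.75, 2.2], [0.22, 2.44], [-1.43, 4.57], [0, 2.65], [-2.85, 2.85]. Speed limits (rad/s): [2.79, 2.79, 3.14, 3.14, 3.14, 3.14].

## Interface

Orientations are given as a unit quaternion [x, y, z, w].
In Python, from rig import get_obs, camera, hand_in, cut_out, robot gives the robot as it stands.
- The arm moves only by the tool step_arm, never from a script. Its argument "rows" is a list of rows, each a list of 6 numbers: the shift along the world's x, y, z in m, then the turn, a rotation vector about the world's x, y, z in degrees. A call has 1 to 12 rows; each row shifts and turns the commanded pose from where the row before left it; what a row does not reach is not made up. A row lasts 1/8 s, in which the tool goes at most 62.5 mm and 10.7 degrees, less where a joint would pass 70% of its speed; a pose out of reach is approached as far as the arm can. A call is refused whole if a number of a shift passes 0.0625 or a number of a turn 10.7, either way. A call with a gripper value outside its range is refused whole. "jaw" is the finger opening in m, from 0 to 0.087, set as the call begins (left out, the last holds). The fingers move at their own pace and stop on an object; "squeeze" is the grip in N (left out, the last holds). Time passes only in rows, so rows that do not move let the fingers close. It gives the time, the measured TCP pose, the force, the opening and the grip force at its end, in the units of the state.
- get_obs(): the state, without advancing time (a new reading comes with each control period).
- camera(name): name is "scene" or "top"; returns a dict with "pixels" (480x640x3 uint8, blue, green, red), "depth" (480x640 float32, m along the optical axis (not along the pixel's ray), 0 where there is no reading), "fov_y" (degrees; the focal length in pixels is half the picture's height over the tangent of half this angle, whatever the lens; pixels are square), "cx", "cy" (the principal point, pixels), "extrinsics" (4x4, takes a point from camera to world coordinates). Camera axes: x right, y up, looking along -z (the intrinsics and any distortion apply to the point x, -y, -z); pixel columns grow to the right and rows downward; lengths in m; the calibration is good to about 2 mm. A picture is of the moment at which its call begins.
- hand_in(): hands the job in; it is judged then, once.
Trained networks look in the newest picture that a camera, given by its name, has taken for a name from the list of things; names that differ only in an ending like _2 or _b are one class to them, and where a whole thing is asked for, a point or a joint stands for the part that bears it (a point fixed in the world has none). Each returns a list of dicts, best first, with "confidence" (0 to 1); they miss things now and then, are a little off and sometimes report something else, mostly with a low value. They report only what shows in the picture. A call takes as long as a camera call.
- cut_out(label, camera): "region" (480x640 bool, what is visible of it) and "extent" ([centre column, centre row, width, height] in pixels, round what is visible of it).
The state is a dict: "time": time; "q": joint angles; "joint_velocities": joint speeds; "joint_torque": joint torques, N m; "position": TCP position; "tool_rot": TCP orientation; "ft_force": force on the tool from outside, world axes, zero at the start; "moment": the same for the moment, N m; "grip_width": finger opening in m; "grip_force": force on a finger pad.
Only numpy, scipy, OpenCV 4.12 (cv2) and the standard library are available. Lean on these libraries where they do the work, as an engineer would, in place of code of your own. Each camera call takes 0.05 s, during which the arm holds its last target. There are 200 camera calls.

## Working session

There is one attempt and no reset: what is moved stays moved. The work goes in short steps, Python scripts to look and compute and a tool call to move; the robot and the scene stay as the last step left them, time stands still between calls to the robot, and variables do not carry over. Pictures are saved under pics/ and viewed, at most 11 in all, crops included, and the job is handed in when it is done.

Besides the shell and the picture viewer there is one more tool, called after "Request:" as name([rows], argument=value, ...), one row to a line, values as JSON. step_arm: Moves the arm, as the interface text tells. Its arguments: {"type":"object","properties":{"rows":{"type":"array"},"jaw":{"type":"number"},"squeeze":{"type":"number"}},"required":["rows"]}

```bash
ls; mkdir -p pics
cat > h.py <<'E'
import numpy as np, cv2
from rig import get_obs, camera, hand_in, cut_out, robot
def pts(c):
    h,w=c["depth"].shape; f=h/2/np.tan(np.radians(c["fov_y"]/2))
    u,v=np.meshgrid(np.arange(w),np.arange(h)); d=c["depth"]
    p=np.stack([(u-c["cx"])/f*d,-(v-c["cy"])/f*d,-d,np.ones_like(d)],-1)
    P=p@np.array(c["extrinsics"]).T
    P=P[...,:3]; P[d==0]=np.nan; return P
E
python3 - <<'E'
from h import *
print(robot, get_obs())
for n in ("scene","top"):
    c=camera(n); P=pts(c); cv2.imwrite(f"pics/{n}0.png",c["pixels"]); print(n,c["fov_y"],c["cx"],c["cy"],c.keys(),np.round(c["extrinsics"],3).tolist())
    for l in ("coffee_jar","flat_tin","door_left","door_right","cupboard","board"):
        for r in cut_out(l,n)[:2]:
            q=P[r["region"]]; q=q[~np.isnan(q[:,0])]
            if len(q): print(l,round(r["confidence"],2),np.round(r["extent"]),np.round(np.percentile(q,[2,50,98],axis=0),3).tolist())
E
```

```text
pics
<Robot object at 0x7fa86cd57e00> {'time': 0.0, 'q': array([-1.34652239e+00,  5.28411915e-01,  1.43393305e+00, -1.41735070e-05,
        1.18138387e+00, -1.78487514e-01]), 'joint_velocities': array([ 6.09996101e-04, -6.70382855e-04,  1.40335527e-03,  1.70050573e-04,
        5.07642098e-05,  9.18040549e-04]), 'joint_torque': array([ 7.88881425e-04, -4.40038562e+01, -1.76591635e+01,  6.33549294e-02,
        5.82338660e-02, -1.58999601e-04]), 'position': array([ 0.24492628, -0.57461673,  0.40379477]), 'tool_rot': array([ 9.79790237e-01,  2.00024874e-01, -3.10015202e-05, -1.06766248e-03]), 'ft_force': array([ 0.22534559,  0.41987292, -0.14787837]), 'moment': array([0.01432349, 0.02194688, 0.04113503]), 'grip_force': 0.0, 'grip_width': 0.0867837222606742}
scene 50.46233741467533 319.82527600881684 238.99336496759292 dict_keys(['pixels', 'depth', 'fov_y', 'cx', 'cy', 'extrinsics']) [[0.995, 0.037, -0.094, 0.531], [-0.1, 0.405, -0.909, -0.685], [0.004, 0.914, 0.407, 0.485], [0.0, 0.0, 0.0, 1.0]]
coffee_jar 0.76 [246. 324.  45.  76.] [[0.455, -0.076, 0.021], [0.488, -0.065, 0.075], [
[... 735 characters left out ...]
 0.201], [0.002, 0.398, 0.918, 0.946], [0.0, 0.0, 0.0, 1.0]]
coffee_jar 0.97 [412. 299.  45.  50.] [[0.453, -0.068, 0.027], [0.482, -0.032, 0.099], [0.516, -0.007, 0.103]]
flat_tin 0.75 [295. 347.  52.  58.] [[0.454, 0.134, 0.017], [0.492, 0.174, 0.052], [0.535, 0.213, 0.056]]
door_left 0.71 [283. 271. 100.  70.] [[0.591, 0.067, 0.047], [0.595, 0.144, 0.143], [0.598, 0.219, 0.216]]
door_right 0.9 [384. 234.  97.  71.] [[0.584, -0.108, 0.045], [0.588, -0.031, 0.143], [0.591, 0.046, 0.216]]
cupboard 0.84 [317. 214. 250. 196.] [[0.585, -0.118, 0.04], [0.63, 0.062, 0.23], [0.737, 0.227, 0.243]]
board 0.44 [280. 272.  98.  69.] [[0.591, 0.066, 0.045], [0.595, 0.145, 0.144], [0.599, 0.219, 0.216]]
```

Run:
```python
from h import *
print(robot.tip_extent)
Q={}
for n in ("scene","top"):
    c=camera(n); P=pts(c)
    for l,zlo,zhi in (("coffee_jar",.094,.108),("flat_tin",.05,.06)):
        r=cut_out(l,n)[0]; q=P[r["region"]]; q=q[(q[:,2]>zlo)&(q[:,2]<zhi)]
        (cx,cy),rad=cv2.minEnclosingCircle((q[:,:2]*1000).astype(np.float32)); print(n,l,cx,cy,rad,np.median(q[:,2]))
    for l in ("door_left","door_right"):
        r=cut_out(l,n)[0]; m=cv2.erode(r["region"].astype(np.uint8),np.ones((3,3)))>0
        q=P[m]; q=q[(q[:,2]>.06)&(q[:,2]<.2)]
        k=np.polyfit(q[:,1],q[:,0],1); print(n,l,np.round(k,4),len(q),np.std(q[:,0]-np.polyval(k,q[:,1])))
    m=np.abs(P[...,2]-.231)<.008; q=P[m&(P[...,0]<.76)&(P[...,0]>.5)]
    print(n,"roof",len(q),cv2.minAreaRect((q[:,:2]*1000).astype(np.float32)))
```

```text
0.1822
scene coffee_jar 487.9156799316406 -42.222679138183594 33.99215316772461 0.10123649142481203
scene flat_tin 495.1426696777344 173.72154235839844 44.76419448852539 0.05402835306186812
scene door_left [0.0398 0.5892] 168 0.0003183059277746143
scene door_right [0.0624 0.5898] 210 0.0007039201956593932
scene roof 8832 ((619.64404296875, 148.88644409179688), (556.2926635742188, 259.3719177246094), 87.78411102294922)
top coffee_jar 486.2233581542969 -40.15656661987305 32.97010803222656 0.10003552766226959
top flat_tin 495.07696533203125 173.72369384765625 43.2850456237793 0.052481862213319075
top door_left [0.0427 0.5887] 2718 0.0005749004926022482
top door_right [0.0389 0.589 ] 2526 0.0005405868262365439
top roof 19414 ((629.800537109375, 177.4332733154297), (613.9064331054688, 259.6019592285156), 89.98597717285156)
```

View pics/scene0.png

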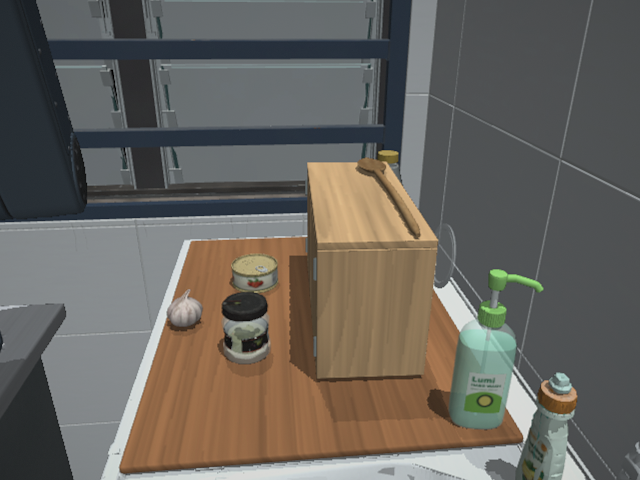

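View pics/top0.png

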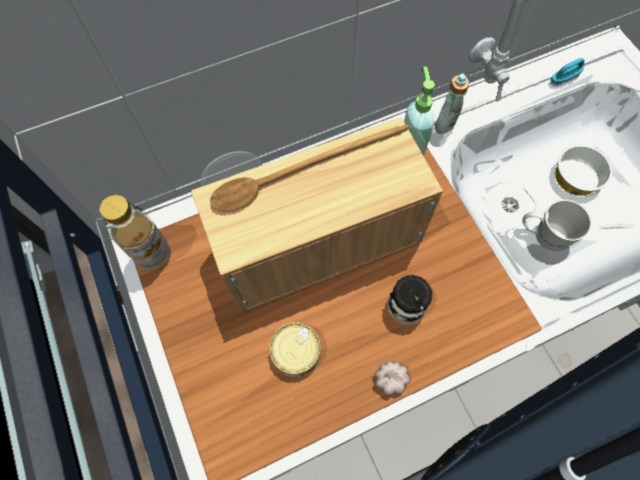

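Request:
step_arm([
  [0.02, 0.0445, 0.002, 0, 0, -2.1],
  [0.02, 0.0445, 0.002, 0, 0, -2.1],
  [0.02, 0.0445, 0.002, 0, 0, -2.1],
  [0.02, 0.0445, 0, 0, 0, -2.1],
  [0.02, 0.0445, 0, 0, 0, -2.1],
  [0.02, 0.0445, 0, 0, 0, -2.1],
  [0.02, 0.0445, 0, 0, 0, -2.1],
  [0.02, 0.0445, 0, 0, 0, -2.1],
  [0.02, 0.0445, 0, 0, 0, -2.1],
  [0.02, 0.0445, 0, 0, 0, -2.1],
  [0.02, 0.0445, 0, 0, 0, -2.1],
  [0.022, 0.0445, 0, 0, 0, -2.1],
], jaw=0.087)

```text
time: 2.7
position: [0.4875, -0.0394, 0.411]
tool_rot: [1.0, -0.019, 0.0, 0.0]
ft_force: [0.2, -0.4, 0.3]
grip_width: 0.0871
grip_force: 0.0
```

Run:
```python
from h import *
c=camera("top"); P=pts(c); cv2.imwrite("pics/top1.png",c["pixels"])
# board top -y edge and front edge: points near z .016
m=(np.abs(P[...,2]-.016)<.004)
for x0 in (.4,.45,.5,.55):
    s=P[m&(np.abs(P[...,0]-x0)<.01)]; print(x0,np.sort(s[:,1])[:3], np.sort(s[:,1])[-1])
s=P[m&(np.abs(P[...,1]+.15)<.01)]; print("front edge",np.nanmin(s[:,0]))
# roof, right edges
m=(P[...,2]>.224)&(P[...,2]<.25)&(P[...,0]>.57)&(P[...,0]<.75)
for x0 in (.6,.62,.66,.7):
    s=P[m&(np.abs(P[...,0]-x0)<.006)]; print("roof",x0,np.percentile(s[:,1],[.5,99.5]),s[:,2].max())
# garlic
m=(P[...,2]>.03)&(P[...,0]>.35)&(P[...,0]<.44)&(P[...,1]>-.2)&(P[...,1]<.1)&(P[...,2]<.1); print("garlic",np.percentile(P[m],[1,99],axis=0))
o=get_obs(); print(o["position"],o["tool_rot"],o["q"])
```

```text
0.4 [-0.21565675 -0.21290034 -0.2120348 ] 0.4197136566154186
0.45 [-0.1890901  -0.18745957 -0.18522542] 0.4203881684181785
0.5 [-0.1639861  -0.16237045 -0.16230093] 0.42026228431463897
0.55 [-0.12756016 -0.12290441 -0.11911275] 0.4200654778796333
front edge 0.34787557525073876
roof 0.6 [-0.0877616   0.47225133] 0.24845890631590295
roof 0.62 [-0.09218001  0.4721895 ] 0.2487154419304236
roof 0.66 [-0.10806246  0.47254679] 0.2477930243495079
roof 0.7 [-0.12590941  0.47263842] 0.24794727095822244
garlic [[0.35745995 0.01923222 0.03726297]
 [0.40903582 0.07251498 0.07060033]]
[ 0.48911444 -0.03534503  0.41124189] [ 0.99983193 -0.01814074  0.00184304 -0.00190355] [-0.30167671  0.33776804  1.75595528  0.00541687  1.04540182  1.30269214]
```

Request:
step_arm([
  [0, 0, -0.02, 0, 0, 0],
  [0, 0, -0.03, 0, 0, 0],
  [0, 0, -0.03, 0, 0, 0],
  [0, 0, 0, 0, 0, 0],
  [0, 0, 0, 0, 0, 0],
])

```text
time: 3.38
position: [0.4875, -0.0412, 0.3315]
tool_rot: [1.0, -0.019, 0.001, 0.0]
ft_force: [-0.6, 0.2, -0.1]
grip_width: 0.0871
grip_force: 0.0
```

Request:
step_arm([
  [0, 0, -0.02, 0, 0, 0],
  [0, 0, -0.02, 0, 0, 0],
  [0, 0, -0.017, 0, 0, 0],
  [0, 0, -0.017, 0, 0, 0],
  [0, 0, -0.017, 0, 0, 0],
  [0, 0, -0.016, 0, 0, 0],
  [0, 0, 0, 0, 0, 0],
  [0, 0, 0, 0, 0, 0],
])

```text
time: 4.38
position: [0.4876, -0.0412, 0.2249]
tool_rot: [1.0, -0.019, 0.001, 0.0]
ft_force: [-0.2, 0.0, 0.2]
grip_width: 0.087
grip_force: 0.0
```

Run:
```python
from h import *
c=camera("scene"); P=pts(c); cv2.imwrite("pics/scene1.png",c["pixels"])
# board right edge
m=(np.abs(P[...,2]-.016)<.004)
for x0 in (.4,.45,.5,.55): 
    s=P[m&(np.abs(P[...,0]-x0)<.01)]; print(x0,np.percentile(s[:,1],[0,1]))
print(get_obs()["ft_force"],get_obs()["position"])
```

```text
0.4 [-0.24646836 -0.24476724]
0.45 [-0.24638187 -0.24500575]
0.5 [-0.24621717 -0.24506457]
0.55 [-0.24634224 -0.24460998]
[-0.29688584  0.1318649   0.39599176] [ 0.48757425 -0.0411357   0.22487409]
```

View pics/scene1.png

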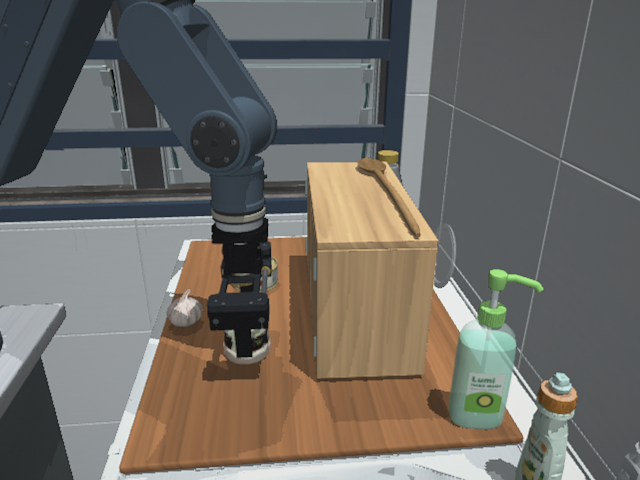

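Request:
step_arm([
  [0, -0.006, 0, 0, 0, 0],
  [0, -0.01, 0, 0, 0, 0],
  [-0.001, -0.014, 0, 0, 0, 0],
  [-0.001, -0.016, 0, 0, 0, 0],
  [-0.001, -0.016, 0, 0, 0, 0],
  [-0.001, -0.016, 0, 0, 0, 0],
  [-0.001, -0.016, 0, 0, 0, 0],
  [-0.001, -0.016, 0, 0, 0, 0],
  [0, -0.014, 0, 0, 0, 0],
  [0, -0.012, 0, 0, 0, 0],
  [0, -0.007, 0, 0, 0, 0],
  [0, -0.003, 0, 0, 0, 0],
])

```text
time: 5.92
position: [0.481, -0.1873, 0.2237]
tool_rot: [1.0, -0.019, -0.0, -0.0]
ft_force: [0.0, 2.8, 0.4]
grip_width: 0.0872
grip_force: 1.1
```

Request:
step_arm([
  [0, 0.004, 0, 0, 0, 0],
  [0, 0.004, 0, 0, 0, 0],
  [0, 0, 0, 0, 0, 0],
])

```text
time: 6.3
position: [0.481, -0.1783, 0.2237]
tool_rot: [1.0, -0.018, -0.0, 0.0]
ft_force: [-0.0, -0.5, 0.4]
grip_width: 0.0874
grip_force: 0.0
```

Run:
```python
from h import *
o=get_obs(); print(o["position"],o["ft_force"])
for n in ("scene","top"):
    c=camera(n); P=pts(c); cv2.imwrite(f"pics/{n}2.png",c["pixels"])
    for r in cut_out("coffee_jar",n)[:1]:
        q=P[r["region"]]; print(n,r["confidence"],np.round(np.nanpercentile(q,[2,50,98],axis=0),3).tolist())
```

```text
[ 0.48101585 -0.1783352   0.22372497] [-0.04149763 -0.45119854  0.41898984]
scene 0.8 [[0.445, -0.214, 0.019], [0.477, -0.2, 0.041], [0.51, -0.151, 0.103]]
top 0.69 [[0.454, 0.136, 0.021], [0.493, 0.175, 0.052], [0.534, 0.213, 0.057]]
```

View pics/scene2.png

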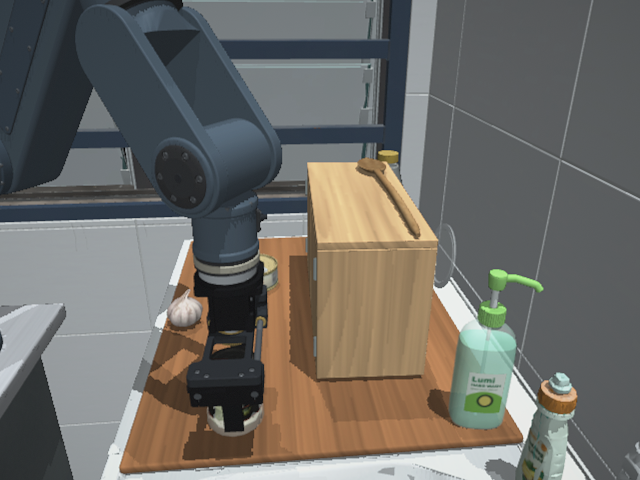

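Request:
step_arm([
  [0, 0, 0.015, 0, 0, 0],
  [0, 0, 0.025, 0, 0, 0],
  [0, 0, 0.03, 0, 0, 0],
  [0, 0, 0.03, 0, 0, 0],
  [0, 0, 0.03, 0, 0, 0],
  [0, 0, 0.018, 0, 0, 0],
])

```text
time: 7.25
position: [0.481, -0.179, 0.3745]
tool_rot: [1.0, -0.019, 0.001, 0.001]
ft_force: [-0.0, 0.5, -0.0]
grip_width: 0.0869
grip_force: 0.0
```

Request:
step_arm([
  [0.008, 0.02, 0, 0, 0, 0],
  [0.01, 0.03, 0, 0, 0, 0],
  [0.01, 0.03, 0, 0, 0, 0],
  [0.01, 0.03, 0, 0, 0, 0],
  [0.01, 0.03, 0, 0, 0, 0],
  [0.01, 0.03, 0, 0, 0, 0],
  [0.007, 0.02, 0, 0, 0, 0],
  [0.005, 0.011, 0, 0, 0, 0],
  [0, 0, 0, 0, 0, 0],
  [0, 0, 0, 0, 0, 0],
], jaw=0.0)

```text
time: 8.5
position: [0.5508, 0.0214, 0.3719]
tool_rot: [1.0, -0.019, -0.0, 0.0]
ft_force: [0.0, -0.5, 0.1]
grip_width: 0.0018
grip_force: 0.0
```

Run:
```python
from h import *
o=get_obs(); print(o["position"],o["ft_force"],o["grip_width"])
c=camera("scene"); P=pts(c); cv2.imwrite("pics/scene3.png",c["pixels"])
r=cut_out("coffee_jar","scene")[0]; q=P[r["region"]]; q=q[q[:,2]>.09]; print(cv2.minEnclosingCircle((q[:,:2]*1000).astype(np.float32)))
c=camera("top"); cv2.imwrite("pics/top3.png",c["pixels"])
```

```text
[0.55081527 0.02144692 0.37191887] [ 0.01271422 -0.50336363  0.13628114] 0.0017714298701453327
((477.4183044433594, -180.1886749267578), 33.940185546875)
```

View pics/top3.png

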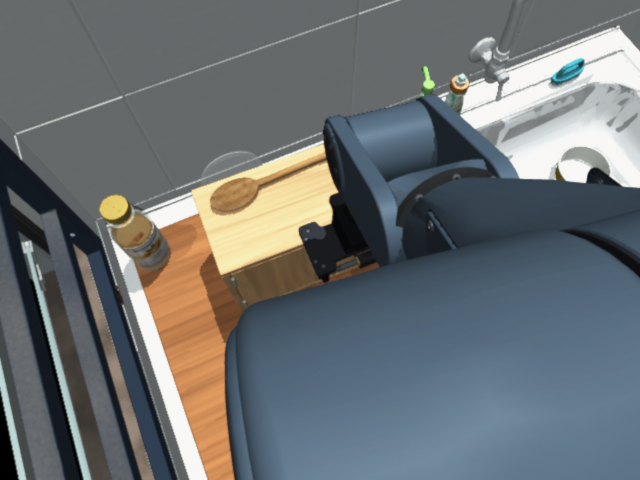

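Request:
step_arm([
  [0.008, 0, 0, 0, 0, 0],
  [0.008, 0, 0, 0, 0, 0],
  [0.006, 0, 0, 0, 0, 0],
  [0.003, 0, 0, 0, 0, 0],
  [0.002, 0, 0, 0, 0, 0],
  [0, 0, 0, 0, 0, 0],
])

```text
time: 9.4
position: [0.578, 0.0221, 0.3717]
tool_rot: [1.0, -0.018, -0.0, -0.0]
ft_force: [0.2, 0.4, -0.3]
grip_width: 0.0004
grip_force: 0.0
```

Request:
step_arm([
  [0.002, 0, 0, 0, 0, 0],
  [0.001, 0, 0, 0, 0, 0],
  [0.001, 0, 0, 0, 0, 0],
  [0, 0, 0, 0, 0, 0],
])

```text
time: 9.9
position: [0.5805, 0.0222, 0.3717]
tool_rot: [1.0, -0.018, -0.003, 0.0]
ft_force: [-5.9, 0.0, 3.5]
grip_width: 0.0003
grip_force: 3.1
```

Request:
step_arm([
  [-0.015, 0, 0, 0, 0, 0],
  [-0.02, 0, 0, 0, 0, 0],
  [-0.025, 0, -0.005, 0, -7.5, 0],
  [-0.025, 0, -0.009, 0, -7.5, 0],
  [-0.013, 0, -0.01, 0, -7.5, 0],
  [-0.01, 0, -0.012, 0, -7.5, 0],
  [0, 0, 0, 0, 0, 0],
  [0, 0, 0, 0, 0, 0],
])

```text
time: 10.9
position: [0.4772, 0.0229, 0.3382]
tool_rot: [0.968, -0.016, 0.25, -0.008]
ft_force: [1.1, -0.0, 0.1]
grip_width: 0.0004
grip_force: 0.0
```

Run:
```python
from h import *
from scipy.spatial.transform import Rotation as R
o=get_obs(); print(o["position"],o["ft_force"], "tip",o["position"]+R.from_quat(o["tool_rot"]).apply([0,0,.1822]))
c=camera("scene"); p=c["pixels"][120:360,180:460]; cv2.imwrite("pics/s4.png",cv2.resize(p,None,fx=2.4,fy=2.4))
P=pts(c); 
for l in("door_left","door_right"):
    r=cut_out(l,"scene"); 
    if r: q=P[r[0]["region"]]; print(l,np.round(np.nanpercentile(q,[2,50,98],axis=0),3).tolist())
```

```text
[0.47719632 0.02286657 0.33816944] [ 1.1434549  -0.02423146  0.09816624] tip [0.56533786 0.02439713 0.17871548]
door_left [[0.592, 0.062, 0.061], [0.595, 0.141, 0.144], [0.598, 0.222, 0.216]]
door_right [[0.581, -0.115, 0.047], [0.587, -0.063, 0.128], [0.59, 0.02, 0.216]]
```

View pics/s4.png

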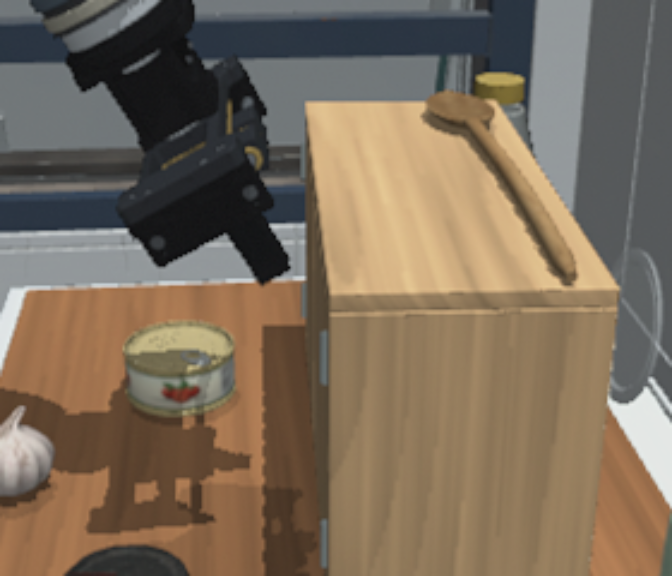

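Request:
step_arm([
  [0.005, 0, 0, 0, 0, 0],
  [0.005, 0, 0, 0, 0, 0],
  [0.003, 0, 0, 0, 0, 0],
  [0.002, 0, 0, 0, 0, 0],
  [0, 0, 0, 0, 0, 0],
])

```text
time: 11.68
position: [0.4913, 0.0231, 0.3376]
tool_rot: [0.968, -0.016, 0.249, -0.009]
ft_force: [0.6, -0.0, 0.5]
grip_width: 0.0005
grip_force: 0.0
```

Request:
step_arm([
  [0.001, 0, 0, 0, 0, 0],
  [0.001, 0, 0, 0, 0, 0],
  [0.001, 0, 0, 0, 0, 0],
  [0, 0, 0, 0, 0, 0],
])

```text
time: 12.18
position: [0.4938, 0.0231, 0.3375]
tool_rot: [0.968, -0.016, 0.249, -0.009]
ft_force: [-2.5, -0.4, 1.2]
grip_width: 0.0007
grip_force: 1.2
```

Request:
step_arm([
  [0.001, 0, 0, 0, 0, 0],
  [0.001, 0, 0, 0, 0, 0],
  [0, 0, 0, 0, 0, 0],
])

```text
time: 12.55
position: [0.496, 0.0231, 0.3375]
tool_rot: [0.968, -0.016, 0.249, -0.009]
ft_force: [-4.1, -0.9, -0.2]
grip_width: 0.0005
grip_force: 1.6
```

Request:
step_arm([
  [0.001, 0, 0, 0, 0, 0],
  [0.001, 0, 0, 0, 0, 0],
  [0, 0, 0, 0, 0, 0],
])

```text
time: 12.92
position: [0.4982, 0.0231, 0.3375]
tool_rot: [0.968, -0.016, 0.249, -0.009]
ft_force: [-3.8, -1.7, 0.9]
grip_width: 0.0006
grip_force: 1.8
```

Request:
step_arm([
  [-0.02, 0, 0, 0, 0, 0],
  [-0.03, 0, 0, 0, 0, 0],
  [-0.03, 0, 0, 0, 0, 0],
  [-0.03, 0, 0, 0, 0, 0],
  [0, 0, 0, 0, 0, 0],
  [0, 0, 0, 0, 0, 0],
  [0, 0, 0, 0, 0, 0],
  [0, 0, 0, 0, 0, 0],
])

```text
time: 13.92
position: [0.3891, 0.0229, 0.3377]
tool_rot: [0.968, -0.016, 0.25, -0.009]
ft_force: [0.6, 0.5, 0.2]
grip_width: 0.0009
grip_force: 0.0
```

```bash
cat >> h.py <<'E'
def door():
    c=camera("scene"); P=pts(c); H=np.array([.5844,-.113])
    m=(P[...,2]>.05)&(P[...,2]<.212)
    r=[x for x in cut_out("door_right","scene")]
    for x in r[:2]:
        q=P[x["region"]&m]; 
        if len(q)>20:
            q=q[:,:2]; d=np.linalg.norm(q-H,axis=1); far=q[d>.05]
            print("door",round(x["confidence"],2),len(q),"far pt",q[d.argmax()].round(3),"angle",np.round(np.percentile(np.arctan2(H[0]-far[:,0],far[:,1]-H[1])+.041,[10,50,90]),3) if len(far) else "")
    return c,P
E
python3 - <<'E'
from h import *
o=get_obs(); print(o["position"],o["ft_force"])
c,P=door(); p=c["pixels"][120:440,180:460]; cv2.imwrite("pics/s5.png",cv2.resize(p,None,fx=1.8,fy=1.8))
E
```

```text
[0.38909347 0.02290371 0.33770606] [0.58026087 0.53152514 0.16246046]
door 0.78 4509 far pt [0.597 0.2  ] angle [0.405 0.415 0.421]
```

View pics/s5.png

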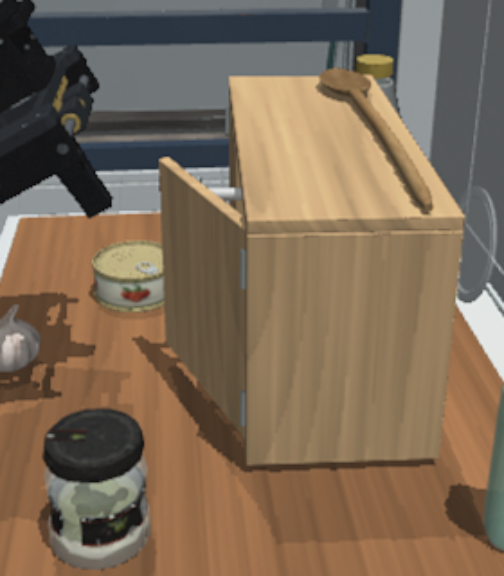

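Run:
```python
from h import *
c,P=door(); f=c["pixels"]
for v in (224,226,228,230): print(v,[(u,)+tuple(np.round(P[v,u],3)) for u in range(292,316,3)])
c=camera("top"); cv2.imwrite("pics/top6.png",cv2.resize(c["pixels"][180:340,220:480],None,fx=2.5,fy=2.5))
```

```text
door 0.87 4499 far pt [0.526 0.037] angle [0.405 0.415 0.421]
door 0.17 150 far pt [0.62  0.515] angle [-0.001 -0.     0.006]
224 [(292, np.float64(0.559), np.float64(-0.033), np.float64(0.217)), (295, np.float64(0.563), np.float64(-0.032), np.float64(0.217)), (298, np.float64(0.569), np.float64(-0.004), np.float64(0.205)), (301, np.float64(0.574), np.float64(-0.004), np.float64(0.205)), (304, np.float64(0.578), np.float64(-0.002), np.float64(0.204)), (307, np.float64(0.582), np.float64(-0.004), np.float64(0.205)), (310, np.float64(0.587), np.float64(-0.004), np.float64(0.204)), (313, np.float64(0.591), np.float64(-0.005), np.float64(0.205))]
226 [(292, np.float64(0.559), np.float64(-0.041), np.float64(0.218)), (295, np.float64(0.563), np.float64(-0.042), np.float64(0.218)), (298, np.float64(0.569), np.float64(-0.006), np.float64(0.203)), (301, np.float64(0.573), np.float64(-0.007), np.float64(0.203)), (304, np.float64(0.578), np.float64(-0.008), np.float64(0.203)), (307, np.float64(0.582), np.float64(-0.008), np.float64(0.203)), (310, np.float64(nan), np.float64(nan), np.float64(nan
[... 407 characters left out ...]
t64(0.582), np.float64(-0.008), np.float64(0.2)), (310, np.float64(0.586), np.float64(-0.007), np.float64(0.199)), (313, np.float64(0.591), np.float64(-0.008), np.float64(0.2))]
230 [(292, np.float64(0.559), np.float64(-0.046), np.float64(0.214)), (295, np.float64(0.562), np.float64(-0.054), np.float64(0.217)), (298, np.float64(0.566), np.float64(-0.056), np.float64(0.218)), (301, np.float64(0.57), np.float64(-0.058), np.float64(0.218)), (304, np.float64(0.578), np.float64(-0.007), np.float64(0.197)), (307, np.float64(0.582), np.float64(-0.006), np.float64(0.196)), (310, np.float64(0.586), np.float64(-0.01), np.float64(0.198)), (313, np.float64(0.591), np.float64(-0.005), np.float64(0.195))]
```

View pics/top6.png

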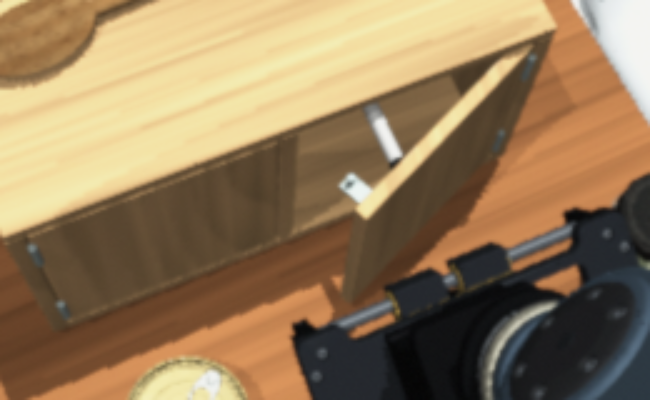

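Request:
step_arm([
  [0, 0.005, 0.02, 0, 5, 0],
  [0, 0.005, 0.024, 0, 8.3, 0],
  [0.01, 0.005, 0.025, 0, 8.3, 0],
  [0.025, 0.005, 0.025, 0, 8.4, 0],
  [0.035, 0, 0, 0, 0, 0],
  [0.035, 0, 0, 0, 0, 0],
  [0.035, 0, 0, 0, 0, 0],
  [0.025, 0, 0, 0, 0, 0],
  [0.01, 0, 0, 0, 0, 0],
  [0, 0, 0, 0, 0, 0],
  [0, 0, 0, 0, 0, 0],
])

```text
time: 15.55
position: [0.5644, 0.0437, 0.4124]
tool_rot: [0.999, -0.013, 0.044, -0.026]
ft_force: [0.3, -0.4, 0.8]
grip_width: 0.0001
grip_force: 0.0
```

Run:
```python
from h import *
from scipy.spatial.transform import Rotation as R
o=get_obs(); r=R.from_quat(o["tool_rot"]); print(o["position"],o["q"],"tip",o["position"]+r.apply([0,0,.1822]))
print((R.from_quat([.99982,-.019,0,0])*r.inv()).as_rotvec(degrees=True))
```

```text
[0.56444978 0.04365628 0.41238135] [-0.1338616   0.42458946  1.60239028  0.07176836  1.03463392  1.42926715] tip [0.58055123 0.05282097 0.23112575]
[-2.85786949  5.08862591 -0.65632022]
```

Request:
step_arm([
  [0, 0, 0.008, 0, 0, 0],
  [0, 0, 0, -1.4, 2.5, -0.3],
  [0, 0, 0, -1.5, 2.6, -0.4],
  [0, 0, 0, 0, 0, 0],
  [0, 0, 0, 0, 0, 0],
])

```text
time: 16.18
position: [0.5653, 0.0436, 0.421]
tool_rot: [1.0, -0.019, 0.001, 0.0]
ft_force: [1.0, -0.0, 0.2]
grip_width: 0.0006
grip_force: 0.0
```

Run:
```python
from h import *
from scipy.spatial.transform import Rotation as R
o=get_obs(); r=R.from_quat(o["tool_rot"]); print(o["position"],o["ft_force"],"tip",o["position"]+r.apply([0,0,.1822]))
print((R.from_quat([.99982,-.019,0,0])*r.inv()).as_rotvec(degrees=True))
door()
```

```text
[0.56529081 0.04357294 0.42097751] [ 0.96766709 -0.03390368  0.2339166 ] tip [0.56575102 0.0434721  0.23877812]
[0.03166858 0.14473143 0.034411  ]
door 0.6 4579 far pt [0.561 0.419] angle [0.405 0.415 0.421]
```

Request:
step_arm([
  [0, 0, -0.012, 0, 0, 0],
  [0, 0, -0.015, 0, 0, 0],
  [0, 0, -0.014, 0, 0, 0],
  [0, 0, -0.014, 0, 0, 0],
  [0, 0, -0.012, 0, 0, 0],
  [0, 0, 0, 0, 0, 0],
])

```text
time: 17.02
position: [0.5722, 0.0446, 0.3664]
tool_rot: [1.0, -0.02, 0.018, -0.0]
ft_force: [-0.8, 8.3, 51.2]
grip_width: -0.0001
grip_force: 42.8
```

Run:
```python
from h import *
import math
o=get_obs(); print(o["position"],o["ft_force"])
c,P=door(); cv2.imwrite("pics/s7.png",cv2.resize(c["pixels"][120:440,180:460],None,fx=1.8,fy=1.8))
p=np.array([.5657,.0435])
for b in np.arange(.374,1.49,.1):
    s,k=math.sin(b),math.cos(b); C=np.array([.5844-.147*s+.01*k,-.113+.147*k+.01*s])+[.0095,.015]
    print(round(b,2),C.round(4),(C-p).round(4)); p=C
```

```text
[0.57220874 0.04456198 0.36641472] [-0.776627    8.28279922 51.15704163]
door 0.59 3766 far pt [0.595 0.142] angle [0.32  0.329 0.334]
0.37 [0.5495 0.0425] [-0.0162 -0.001 ]
0.47 [0.5357 0.0374] [-0.0138 -0.0051]
0.57 [0.5225 0.0309] [-0.0132 -0.0065]
0.67 [0.51   0.0231] [-0.0125 -0.0078]
0.77 [0.4983 0.0141] [-0.0117 -0.009 ]
0.87 [0.4876 0.004 ] [-0.0107 -0.0101]
0.97 [ 0.4779 -0.0071] [-0.0097 -0.0111]
1.07 [ 0.4694 -0.0191] [-0.0085 -0.012 ]
1.17 [ 0.4622 -0.032 ] [-0.0073 -0.0128]
1.27 [ 0.4563 -0.0454] [-0.0059 -0.0135]
1.37 [ 0.4517 -0.0595] [-0.0046 -0.014 ]
1.47 [ 0.4486 -0.0738] [-0.0031 -0.0144]
```

View pics/s7.png

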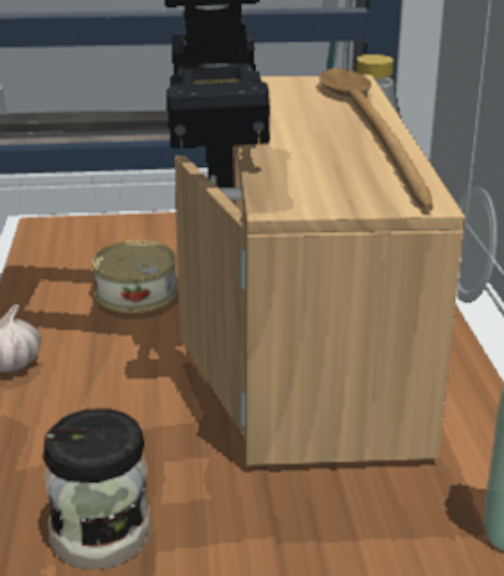

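Request:
step_arm([
  [0, 0, 0.02, 0, 0, 0],
  [0, 0, 0.02, 0, 0, 0],
  [0, 0, 0.02, 0, 0, 0],
  [0, 0, 0.007, 0, 0, 0],
  [0, 0, 0, 0, 0, 0],
  [0, 0, 0, 0, 0, 0],
])

```text
time: 17.88
position: [0.5653, 0.0436, 0.4201]
tool_rot: [1.0, -0.019, 0.0, 0.0]
ft_force: [-0.5, 0.7, -0.6]
grip_width: 0.0003
grip_force: 0.0
```

Run:
```python
from h import *
from scipy.spatial.transform import Rotation as R
o=get_obs(); r=R.from_quat(o["tool_rot"]); print(o["position"],o["ft_force"],"tip",o["position"]+r.apply([0,0,.1822]))
print((R.from_quat([.99982,-.019,0,0])*r.inv()).as_rotvec(degrees=True))
door()
c=camera("top"); cv2.imwrite("pics/top8.png",cv2.resize(c["pixels"][180:340,220:480],None,fx=2.5,fy=2.5)); P=pts(c)
m=(P[...,2]>.15)&(P[...,2]<.212)&(P[...,0]>.53)&(P[...,0]<.585)&(P[...,1]>-.03)&(P[...,1]<.08)
for a in P[m][::6]: print(a.round(3),end=" ")
```

```text
[0.56525059 0.04360752 0.42005743] [-0.47465878  0.69527468 -0.59589269] tip [0.56534548 0.04345324 0.23785752]
[0.04850646 0.02985162 0.03308731]
door 0.9 5285 far pt [0.505 0.425] angle [0.477 0.489 0.496]
[0.548 0.032 0.193] [0.544 0.031 0.189] [0.537 0.027 0.192] [0.536 0.026 0.19 ] [ 0.53  -0.001  0.169]
```

View pics/top8.png

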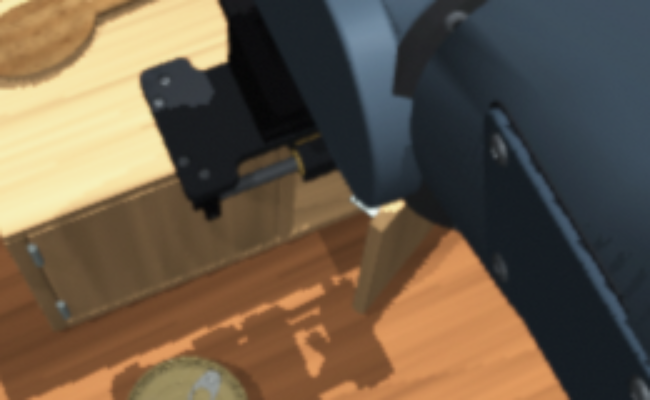

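Request:
step_arm([
  [0.005, -0.0115, 0, 0, 0, 0],
  [0, 0, -0.008, 0, 0, 0],
  [0, 0, -0.01, 0, 0, 0],
  [0, 0, -0.01, 0, 0, 0],
  [0, 0, -0.01, 0, 0, 0],
])

```text
time: 18.65
position: [0.5703, 0.0321, 0.3816]
tool_rot: [1.0, -0.019, 0.0, 0.0]
ft_force: [-0.2, -0.1, -0.2]
grip_width: 0.0004
grip_force: 0.0
```

Request:
step_arm([
  [0, 0, -0.006, 0, 0, 0],
  [0, 0, -0.006, 0, 0, 0],
  [0, 0, -0.004, 0, 0, 0],
  [0, 0, 0, 0, 0, 0],
])

```text
time: 19.15
position: [0.5705, 0.032, 0.3664]
tool_rot: [1.0, -0.019, 0.001, 0.0]
ft_force: [-0.2, -0.4, -0.0]
grip_width: 0.0004
grip_force: 0.0
```

Request:
step_arm([
  [-0.005, 0, 0, 0, 0, 0],
  [-0.005, 0, 0, 0, 0, 0],
  [-0.005, 0, 0, 0, 0, 0],
  [-0.006, -0.002, 0, 0, 0, 0],
  [-0.007, -0.003, 0, 0, 0, 0],
  [-0.007, -0.003, 0, 0, 0, 0],
  [0, 0, 0, 0, 0, 0],
])

```text
time: 20.02
position: [0.5348, 0.0238, 0.3665]
tool_rot: [1.0, -0.02, 0.0, 0.0]
ft_force: [-0.3, -0.3, -0.3]
grip_width: 0.0004
grip_force: 0.0
```

Run:
```python
from h import *
o=get_obs(); print(o["position"],o["ft_force"]); door()
```

```text
[0.53479547 0.02377818 0.36653732] [-0.32220791 -0.26063482 -0.26996015]
door 0.88 7347 far pt [0.482 0.431] angle [0.697 0.712 0.72 ]
```

Run:
```python
import numpy as np
H=np.array([.5844,-.113]); p=np.array([.5348,.0238]); N=16
b0,b1,y0,y1=.671,1.49,0,1.5
py=y0
for i in range(1,N+1):
    t=i/N; b=b0+(b1-b0)*t; y=min(y0+(y1-y0)*t, b); d=b-y
    r=.138+.004*min(1,t*2); n=.030+.0095*abs(np.cos(d))+.015*abs(np.sin(d))
    u=np.array([-np.sin(b),np.cos(b)]); nn=np.array([np.cos(b),np.sin(b)])
    C=H+r*u+n*nn; print(i,C.round(4),((C-p)*1000).round(1),round(np.degrees(y-py),1)); p=C; py=y
```

```text
1 [0.5277 0.0217] [-7.1 -2.1] 5.4
2 [0.5204 0.0187] [-7.4 -2.9] 5.4
3 [0.5131 0.0154] [-7.2 -3.3] 5.4
4 [0.506  0.0116] [-7.1 -3.8] 5.4
5 [0.4991 0.0075] [-6.9 -4.2] 5.4
6 [0.4924 0.0029] [-6.7 -4.6] 5.4
7 [ 0.486  -0.0021] [-6.5 -5. ] 5.4
8 [ 0.4798 -0.0074] [-6.2 -5.4] 5.4
9 [ 0.4743 -0.0134] [-5.5 -5.9] 5.4
10 [ 0.4692 -0.0196] [-5.1 -6.2] 5.4
11 [ 0.4644 -0.0261] [-4.8 -6.5] 5.4
12 [ 0.4599 -0.0329] [-4.4 -6.8] 5.4
13 [ 0.4558 -0.04  ] [-4.1 -7. ] 5.4
14 [ 0.4522 -0.0472] [-3.7 -7.3] 5.4
15 [ 0.4489 -0.0547] [-3.3 -7.5] 5.4
16 [ 0.4461 -0.0622] [-2.8 -7.5] 4.8
```

Request:
step_arm([
  [-0.007, -0.002, 0, 0, 0, 5.4],
  [-0.0075, -0.003, 0, 0, 0, 5.4],
  [-0.007, -0.0033, 0, 0, 0, 5.4],
  [-0.007, -0.0038, 0, 0, 0, 5.4],
  [-0.007, -0.004, 0, 0, 0, 5.4],
  [-0.0067, -0.0046, 0, 0, 0, 5.4],
  [-0.0065, -0.005, 0, 0, 0, 5.4],
  [-0.0062, -0.0055, 0, 0, 0, 5.4],
  [0, 0, 0, 0, 0, 0],
])

```text
time: 21.25
position: [0.4806, -0.0074, 0.3666]
tool_rot: [0.937, 0.349, 0.001, 0.0]
ft_force: [-0.7, 0.3, 0.1]
grip_width: 0.0003
grip_force: 0.0
```

Run:
```python
from h import *
o=get_obs(); print(o["position"],o["ft_force"],o["tool_rot"]); door()
```

```text
[ 0.48057768 -0.00735589  0.36663013] [-0.67437586  0.31186112  0.10305577] [9.37033075e-01 3.49239603e-01 8.39379850e-04 1.08018624e-04]
door 0.91 10775 far pt [0.597 0.221] angle [1.129 1.148 1.159]
```

Request:
step_arm([
  [-0.0055, -0.006, 0, 0, 0, 5.4],
  [-0.005, -0.0062, 0, 0, 0, 5.4],
  [-0.0048, -0.0065, 0, 0, 0, 5.4],
  [-0.0044, -0.0068, 0, 0, 0, 5.4],
  [-0.004, -0.007, 0, 0, 0, 5.4],
  [-0.0037, -0.0072, 0, 0, 0, 5.4],
  [-0.003, -0.0065, 0, 0, 0, 5.4],
  [-0.002, -0.004, 0, 0, 0, 4.8],
  [0, 0, 0, 0, 0, 0],
])

```text
time: 22.48
position: [0.4485, -0.0574, 0.3666]
tool_rot: [0.746, 0.666, 0.001, -0.0]
ft_force: [-0.1, -0.4, 0.2]
grip_width: 0.0007
grip_force: 0.0
```

Run:
```python
from h import *
o=get_obs(); print(o["position"],o["ft_force"],o["tool_rot"]); door()
```

```text
[ 0.44846541 -0.05741432  0.36660836] [-0.07130918 -0.3724137   0.15124307] [ 7.46272446e-01  6.65639930e-01  9.56831493e-04 -7.30828895e-05]
door 0.87 12436 far pt [0.595 0.144] angle [1.552 1.571 1.583]
```

Request:
step_arm([
  [0.002, 0.008, 0, 0, 0, 0],
  [0.002, 0.008, 0, 0, 0, 0],
  [0, 0, 0.01, 0, 0, 0],
  [0, 0, 0.025, 0, 0, 0],
  [0, 0, 0.03, 0, 0, 0],
  [0, 0, 0.03, 0, 0, 0],
  [-0.02, 0, 0.01, 0, 0, 0],
  [-0.03, 0, 0, 0, 0, 0],
  [-0.02, 0, 0, 0, 0, 0],
  [0, 0, 0, 0, 0, 0],
  [0, 0, 0, 0, 0, 0],
])

```text
time: 23.95
position: [0.383, -0.0415, 0.4722]
tool_rot: [0.746, 0.666, 0.001, 0.001]
ft_force: [-0.1, 0.4, 0.1]
grip_width: 0.0007
grip_force: 0.0
```

Run:
```python
from h import *
o=get_obs(); print(o["time"],o["position"],o["ft_force"]); c,P=door(); cv2.imwrite("pics/s9.png",c["pixels"])
for l in ("coffee_jar","flat_tin","door_left"):
    r=cut_out(l,"scene")[0]; print(l,np.round(np.nanpercentile(P[r["region"]],[2,50,98],axis=0),3).tolist())
```

```text
23.95 [ 0.38295955 -0.04154871  0.47219818] [-0.13815785  0.41292497  0.09521138]
door 0.81 12511 far pt [0.593 0.093] angle [1.552 1.571 1.583]
coffee_jar [[0.446, -0.213, 0.021], [0.478, -0.202, 0.078], [0.509, -0.153, 0.102]]
flat_tin [[0.429, -0.112, 0.046], [0.509, -0.109, 0.144], [0.582, -0.105, 0.218]]
door_left [[0.592, 0.063, 0.076], [0.595, 0.142, 0.178], [0.598, 0.223, 0.217]]
```

View pics/s9.png

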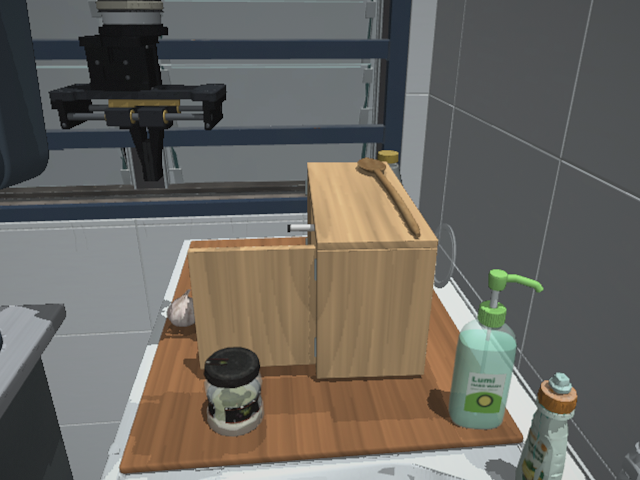

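Right door stands square to the front (pixels 190–315, row 310), the jar stands upright at (235,390), the left door is still shut at x≈0.595, and the gripper hangs free; the tin is hidden by the door but nothing went near it.

```bash
python3 -c "
from rig import hand_in
print(hand_in())"
```

```text
the job is handed in; nothing more can be done
None
```

The job is handed in at about 24 s of the 58 s: the right door stands open at about 90°, the jar is upright about 30 mm clear of it, and the left door is shut; the tin was hidden at the last look, though nothing went near it. The first try to get the fingers in behind the door pressed on its catch (51 N at the wrist, limit 120 N). I then swung the door open mostly by pulling on the end of that catch.

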